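# Square a flap pattern into the corner of the marking board

### The job

Pick up the wooden pressing block by its handle and use its foot to nudge the flat aluminium flap pattern across the marking board until its long square-cornered edge lies flush against the far steel stop strip and its left edge flush against the left one, snug in their square corner. Then set the block down upright with its whole foot on its round cork mat and let go of it. Push the pattern only with the block: keep the gripper off it and do not lift or tip it, and leave the thread spool and the little rivet jar on the board where they stand.

Things in the scene. Friction and masses are not known exactly. Their poses are not given: they have to be found in the camera images.
- board: Fixed pale wooden marking board, 280 (its x) by 340 mm (its y), 12 mm thick. Origin: centre of its underside, on the bench. Its x axis points roughly away from the robot, y roughly to the robot's left. Steel stop strips 22 mm wide, 14 mm above the board's top, run along its far (+x) and left (+y) edges; their inner faces are the planes x = 118 mm and y = 148 mm of this frame.
- stop_corner (a point): Inner square corner where the inner faces of the two stop strips meet, at the height of the board's top (12 mm above the bench); axes as the board's. The free board surface lies towards -x and -y.
- pattern: Loose flat aluminium pattern, 100 (its x) by 140 (its y) by 8 mm, 0.2 to 0.4 kg, flat on the board; origin at the centre of its underside. The -x corners are rounded to 30 mm radius, the +x corners square. Starts 5 to 100 mm short of the strips, turned up to 0.35 rad from the board. Its +x edge belongs against the far strip, its +y edge against the left strip. Slides with under 6 N.
- edge_corner (a point): Square corner of the pattern at its +x, +y, half-way up its thickness (x 50, y 70 mm from the pattern's origin): goes into the stop corner.
- edge_far (a point): Square corner of the pattern at its +x, -y (x 50, y -70 mm): other end of the edge that goes against the far strip.
- edge_near (a point): Point of the pattern's +y edge where its straight part ends (x -20, y 70 mm): other end of the edge that goes against the left strip.
- block_center (a point): Centre, half-way up, of the loose upright wooden pressing block: a square foot 50 x 50 x 22 mm with a square handle 26 x 26 mm rising from its middle, 100 mm high over all, 0.16 kg. The point is on the axis, 50 mm above the underside; z up, x and y parallel to the sides of foot and handle. Grip the handle about 70 mm above the underside.
- block: The same pressing block; origin at the centre of its underside.
- mat: Fixed round cork mat, 130 mm across and 5 mm thick, on the bench to the left or right of the board. Origin: centre of its underside. The block stands on it at the start and belongs back there.
- spool: Wooden thread spool, 38 mm across, 38 mm high, standing on the board's near right corner; origin at the centre of its underside. Leave alone.
- rivets: Small rivet jar with a brass lid, 40 mm across, 35 mm high, standing on the board's near left corner; origin at the centre of its underside. Leave alone.
Not all that is in view belongs to the job. Leave any green or purple look-alike of the block alone.

How it is judged:
By the outcome, as a careful person would: the job done as asked, in the order asked, and still so for the second after the job is handed in, with the robot touching nothing.
It also fails if it takes over 64 s, if anything falls off the work surface, if the arm or the gripper's body presses on something with over 40 N, if the wrist force passes 120 N, or if a joint passes its speed limit or range.

### The arm

A 7-joint arm with a two-finger parallel gripper is mounted at the origin on the work surface. World frame = base frame: x ahead of the robot, y to its left, z up, the work surface at z = 0. Lengths are in m, angles in rad, forces in N, time in s.
With the tool pointing down it reaches from about 0.425 to 0.925 m from the base axis. Payload 6.8 kg.
Tool frame: the origin (TCP) lies midway between the tips of the shut fingers; the grasp point (between the pads) lies 19 mm behind it; z points along the fingers, y is the line along which they close (so a half turn about z gives the same grasp; the last joint's range is limited). The gripper opens to 85 mm and grips with 20 to 120 N. Pads are 22 mm wide; open, the fingers measure 114 mm over their backs; the gripper's body (76 mm by 85 mm) begins 54 mm behind the grasp point. The pads swing forward as they close: fully open they stand 13 mm farther back than shut.
Start: joints at [1.175, 0.477, 0.022, 1.555, -0.011, 1.109, -0.083], TCP at [0.192, -0.647, 0.231] pointing down, gripper open.
Joint ranges: [-2.96, 2.96], [-0.34, 2.1], [-1.41, 1.46], [0.24, 2.44], [-1.37, 4.51], [0.17, 1.92], [-2.96, 2.96]. Speed limits (rad/s): [2.39, 2.39, 3.14, 3.14, 3.14, 3.14, 3.14].

### API

Orientations are given as a rotation vector (axis times angle).
In Python, from bench import r gives the robot as it stands. The module is installed in compiled form; this text tells all that it offers.
- The arm moves only by the tool apply_moves, never from a script. Its argument "rows" is a list of rows, each a list of 6 numbers: the shift along the tool's x, y, z scaled (see below), then the turn, a rotation vector about the tool's x, y, z scaled (see below). A call has 1 to 5 rows; each row is the pose to reach, as a shift and turn from the pose commanded when the call began, along the tool's axes at that moment; what a row does not reach only later rows make up. The controller multiplies each number of a shift by 0.25 m and each number of a turn by 90 degrees. A row lasts 1/8 s, in which the tool goes at most 62.5 mm and 10.7 degrees, less where a joint would pass 70% of its speed; a pose out of reach is approached as far as the arm can. A call with a number of a shift or a turn outside -1 to 1 is refused whole. A call with a gripper value outside its range is refused whole. "claw" is the opening, from 0 (shut) to 1 (fully open), set as the call begins (left out, the last holds). The fingers move at their own pace and stop on an object; "newtons" is the grip in N (left out, the last holds). Time passes only in rows, so rows that repeat a pose let the fingers close. It gives the time, the measured TCP pose, the force, the opening and the grip force at its end, in the units of the state.
- r.get_obs(): the state, without advancing time (a new reading comes with each control period).
- r.grab_frame(name): name is "scene" or "top"; returns a dict with "pixels" (480x640x3 uint8, red, green, blue), "intrinsics" (3x3 intrinsics, pixels), "eye" and "attitude" of the camera in the world. Camera axes: x right, y up, looking along -z (the intrinsics and any distortion apply to the point x, -y, -z); pixel columns grow to the right and rows downward; lengths in m; the calibration is good to about 2 mm. A picture is of the moment at which its call begins. There is no depth.
- r.hand_in(): hands the job in; it is judged then, once.
Trained networks look in a picture, given as the dict that the camera call returned (one of the last four; its "shot" number tells which), for a name from the list of things; names that differ only in an ending like _2 or _b are one class to them, and where a whole thing is asked for, a point or a joint stands for the part that bears it (a point fixed in the world has none). Each returns a list of dicts, best first, with "conf" (0 to 1); they miss things now and then, are a little off and sometimes report something else, mostly with a low value. They report only what shows in the picture. A call takes as long as a camera call. They do not tell look-alikes from the thing itself.
- r.search_frame(picture, thing): "rect" ([left, top, width, height] in pixels, round what is visible of it).
- r.outline_of(picture, thing): "pixels" (480x640 bool, what is visible of it) and "rect" ([left, top, width, height] in pixels, round what is visible of it).
- r.landmark_of(picture, thing): "point" ([column, row] in pixels: a listed point, or the origin of a listed thing).
The state is a dict: "clock": time; "joints": joint angles; "qvel": joint speeds; "tau": joint torques, N m; "tcp_pos": TCP position; "orientation": TCP orientation; "contact_force": force on the tool from outside, world axes, zero at the start; "moment": the same for the moment, N m; "grip_width": finger opening in m; "gripper_force": force on a finger pad.
Only numpy, scipy, OpenCV 4.12 (cv2) and the standard library are available. Lean on these libraries where they do the work, as an engineer would, in place of code of your own. Each camera call takes 0.05 s, during which the arm holds its last target. There are 200 camera calls.

## Working session

There is one attempt and no reset: what is moved stays moved. The work goes in short steps, Python scripts to look and compute and a tool call to move; the robot and the scene stay as the last step left them, time stands still between calls to the robot, and variables do not carry over. Pictures are saved under pics/ and viewed, at most 10 in all, crops included, and the job is handed in when it is done.

Besides the shell and the picture viewer there is one more tool, called after "Request:" as a command line: name --pt "numbers of a row" for each row, then --argument value for the rest. apply_moves: Moves the arm, as the interface text tells. Its arguments: {"type":"object","properties":{"rows":{"type":"array","items":{"type":"array","items":{"type":"number"}}},"claw":{"type":"number"},"newtons":{"type":"number"}},"required":["rows"]}

```bash
mkdir -p pics
cat > h.py <<'E'
import numpy as np, cv2
from scipy.spatial.transform import Rotation as R
from bench import r
def rot(f):
    a=np.array(f["attitude"],float)
    if a.shape==(3,3): return a
    return R.from_rotvec(a).as_matrix() if a.size==3 else R.from_quat(a).as_matrix()
def ray(f,p):
    K=np.array(f["intrinsics"]); d=np.linalg.inv(K)@[p[0],p[1],1]
    return np.array(f["eye"]), rot(f)@(d*[1,-1,-1])
def at(f,p,z):
    e,d=ray(f,p); return e+d*(z-e[2])/d[2]
def proj(f,P):
    c=(np.array(P)-f["eye"])@rot(f)*[1,-1,-1]; q=c@np.array(f["intrinsics"]).T; return q[...,:2]/q[...,2:]
def save(f,n,box=None,s=1):
    im=cv2.cvtColor(f["pixels"],cv2.COLOR_RGB2BGR)
    if box: x,y,w,h=box; im=im[y:y+h,x:x+w]
    cv2.imwrite("pics/"+n,cv2.resize(im,None,fx=s,fy=s))
E
python3 - <<'E'
from h import *
Z=dict(board=0,stop_corner=.012,pattern=.012,edge_corner=.016,edge_far=.016,edge_near=.016,block_center=.055,block=.005,mat=0,spool=.012,rivets=.012)
fs=[r.grab_frame(n) for n in("scene","top")]
for n,f in zip(("scene","top"),fs):
    print({k:(v if k!="pixels" else 0) for k,v in f.items()})
    save(f,n+"0.png")
    for t in Z:
        for d in r.landmark_of(f,t)[:4]: print(n,t,round(d["conf"],2),np.round(d["point"],1),np.round(at(f,d["point"],Z[t]),4))
print(r.get_obs())
E
```

```text
{'pixels': 0, 'intrinsics': array([[462.78788959,   0.        , 318.63394533],
       [  0.        , 462.78788959, 240.31826641],
       [  0.        ,   0.        ,   1.        ]]), 'eye': array([ 1.05838926, -0.18552288,  0.90490159]), 'attitude': array([0.53628273, 0.32741626, 1.07958683]), 'shot': 1}
scene board 0.26 [231.3 243. ] [ 0.4252 -0.0973  0.    ]
scene stop_corner 0.67 [388.7 288.3] [0.6965 0.1683 0.012 ]
scene pattern 0.74 [310.2 272.2] [0.5847 0.0321 0.012 ]
scene edge_corner 0.56 [349.  268.2] [0.6156 0.1134 0.016 ]
scene edge_far 0.72 [299.5 300.7] [ 0.6401 -0.0198  0.016 ]
scene edge_near 0.95 [327.8 243.9] [0.5366 0.1004 0.016 ]
scene block_center 0.9 [382.6 148.4] [0.358  0.3479 0.055 ]
scene block_center 0.82 [417.3 185.9] [0.5041 0.3585 0.055 ]
scene block_center 0.66 [465.9 164.6] [0.4983 0.5066 0.055 ]
scene block 0.98 [378.2 163.4] [0.3597 0.3403 0.005 ]
scene block 0.94 [462.1 183.5] [0.5152 0.4986 0.005 ]
scene block 0.79 [417.2 191.5] [0.4871 0.38   0.005 ]
scene mat 0.76 [412.1 195.2] [0.4886 0.3648 0.    ]
scene spool 0.51 [230.  242.7] [ 0.4315 -0.1009
[... 1307 characters left out ...]

{'clock': 1.2, 'joints': array([ 1.17490579,  0.47698661,  0.02239346,  1.55541045, -0.01148754,
        1.10931446, -0.08307179]), 'qvel': array([-0.00013118, -0.00054474, -0.00148093,  0.0001812 ,  0.00022853,
       -0.000514  , -0.00199583]), 'tau': array([ 6.39398149e-05, -5.96332562e+01,  1.60664186e+00, -2.81547064e+01,
        1.25501555e-02,  1.50500422e-03,  2.42406560e-05]), 'tcp_pos': array([ 0.19159621, -0.64724444,  0.23131235]), 'orientation': array([3.10911185e+00, 4.50529244e-01, 1.20210418e-05]), 'contact_force': array([ 0.30647748,  0.16870265, -0.75299091]), 'moment': array([-0.05671709,  0.03786395, -0.02353729]), 'gripper_force': 0.0, 'grip_width': 0.08541758989490845}
```

View pics/scene0.png

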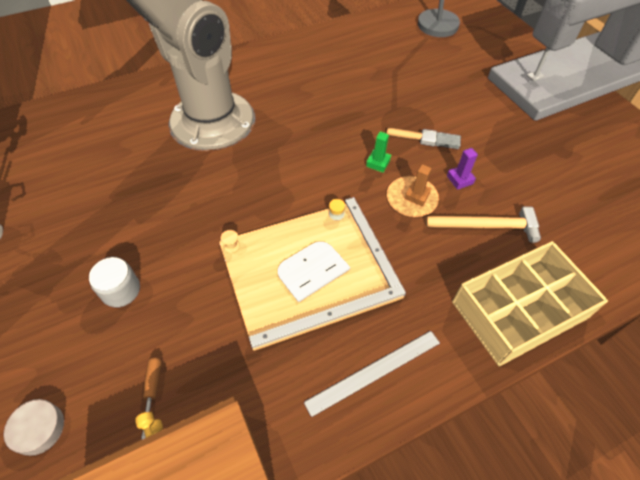

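View pics/top0.png

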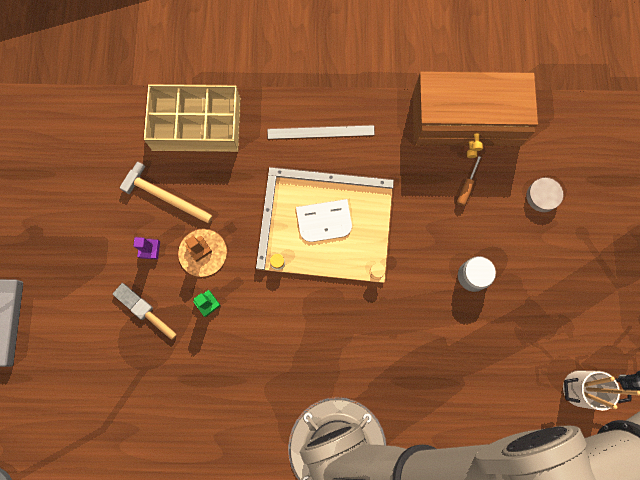

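Run:
```python
import cv2,numpy as np
a=cv2.imread("pics/scene0.png")[100:260,300:500]
cv2.imwrite("pics/crop.png",cv2.resize(a,None,fx=3.5,fy=3.5,interpolation=cv2.INTER_CUBIC))
b=cv2.imread("pics/top0.png")[140:320,130:430]
cv2.imwrite("pics/cropt.png",cv2.resize(b,None,fx=2.6,fy=2.6,interpolation=cv2.INTER_CUBIC))
```

```text
(no output)
```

View pics/crop.png

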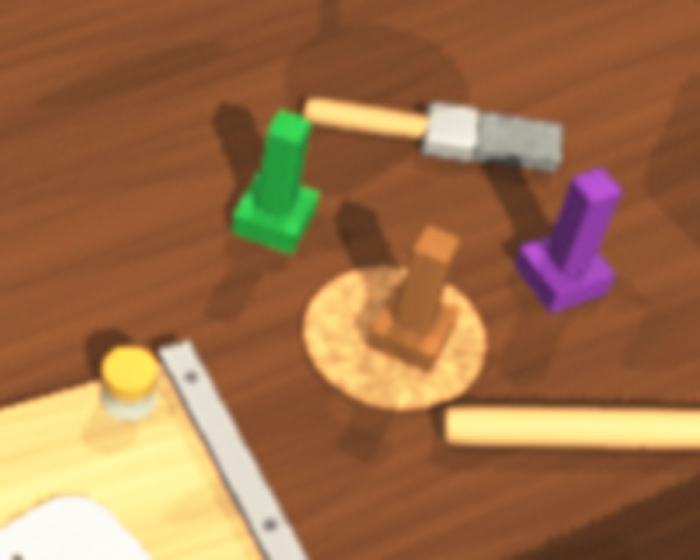

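View pics/cropt.png

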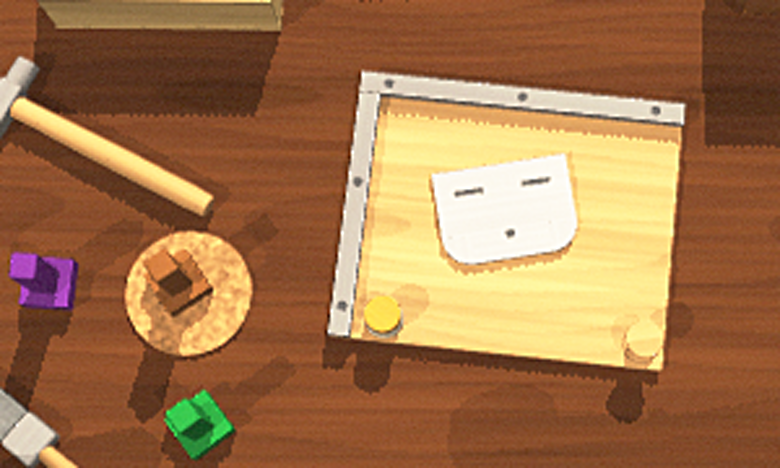

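The three candidates in the scene image are the green block (380,150), the purple block (463,175) and the brown wooden block on the cork mat (417,190). The crop confirms the brown one on the mat is the right one. The board's square corner is at about (389,288) in the scene view and (274,178) in the top view. The pattern's rounded corners face the robot.

Next I fit the poses from the outlines.

```bash
cat > fit.py <<'E'
from h import *
from scipy.optimize import minimize
def box(x0,x1,y0,y1,z0,z1): return np.array([[x,y,z] for x in(x0,x1) for y in(y0,y1) for z in(z0,z1)])
def patpts():
    a=np.linspace(0,np.pi/2,8); p=[(50,70),(50,-70)]
    p+=[(-20-30*np.sin(t),-40-30*np.cos(t)) for t in a]+[(-20-30*np.sin(t),40+30*np.cos(t)) for t in a]
    return np.array([[x/1e3,y/1e3,z] for x,y in p for z in(0,.008)])
t=np.linspace(0,2*np.pi,40)
M=dict(block=([box(-.025,.025,-.025,.025,0,.022),box(-.013,.013,-.013,.013,0,.1)],.005),
 pattern=([patpts()],.012),
 board=([box(-.14,.14,-.17,.17,0,.012),box(.118,.14,-.17,.17,0,.026),box(-.14,.14,.148,.17,0,.026)],0),
 mat=([np.array([[.065*np.cos(a),.065*np.sin(a),z] for a in t for z in(0,.005)])],0))
S=4
def render(f,parts,p,z):
    m=np.zeros((480*S,640*S),np.uint8); c,s=np.cos(p[2]),np.sin(p[2])
    for q in parts:
        w=q@np.array([[c,s,0],[-s,c,0],[0,0,1]])+[p[0],p[1],z]
        u=(proj(f,w)+.5)*S-.5
        cv2.fillConvexPoly(m,cv2.convexHull(np.round(u*16).astype(np.int32)),1,shift=4)
    return m
def mask(f,n,guess,z):
    g=proj(f,[guess[0],guess[1],z]); best=None
    for d in r.outline_of(f,n):
        ys,xs=np.nonzero(d["pixels"]); e=np.hypot(xs.mean()-g[0],ys.mean()-g[1])
        if best is None or e<best[0]: best=(e,d["pixels"],d["conf"])
    return best
def fit(fs,n,guess,z=None):
    parts,z0=M[n]; z=z0 if z is None else z; out=[]
    ms=[]
    for f in fs:
        b=mask(f,n,guess,z)
        if b is None or b[0]>40: print(n,"no mask"); continue
        ms.append((f,np.kron(b[1].astype(np.uint8),np.ones((S,S),np.uint8))))
    def solve(ms,g):
        def cost(v):
            p=[v[0]/100,v[1]/100,v[2]/10]; k=0
            for f,m in ms:
                q=render(f,parts,p,z); k+=1-np.sum(m&q)/np.sum(m|q)
            return k/len(ms)
        v=np.array([g[0]*100,g[1]*100,g[2]*10])
        for st in(1.,.3): v=minimize(cost,v,method="Nelder-Mead",options=dict(initial_simplex=np.vstack([v]+[v+st*e for e in np.eye(3)]),xatol=.003,fatol=1e-4,maxiter=120)).x
        return np.round([v[0]/100,v[1]/100,v[2]/10,cost(v)],4)
    if len(ms)==2: 
        for f_m in ms: print(n,"single",solve([f_m],guess))
    p=solve(ms,guess); print(n,"fit",p); return p
E
python3 - <<'E'
from fit import *
fs=[r.grab_frame(n) for n in("scene","top")]
fit(fs,"board",[.565,.02,-.06]); fit(fs,"pattern",[.583,.036,.15]); fit(fs,"block",[.495,.375,.6]); fit(fs,"mat",[.489,.364,0])
E
```

```text
board single [ 0.57    0.0331 -0.094   0.182 ]
board single [ 0.5718  0.0345 -0.094   0.1819]
board fit [ 0.5709  0.0337 -0.0964  0.1838]
pattern single [0.578  0.0351 0.1853 0.027 ]
pattern single [0.58   0.038  0.171  0.0263]
pattern fit [0.5794 0.0364 0.1879 0.0395]
block single [0.4999 0.3701 0.5959 0.0785]
block single [0.5001 0.3713 0.6297 0.0998]
block fit [0.5001 0.3705 0.6238 0.0913]
mat single [0.4909 0.3613 0.1012 0.3377]
mat single [0.493  0.3635 0.0463 0.2695]
mat fit [0.4921 0.363  0.0333 0.311 ]
```

```bash
cat > plan.py <<'E'
import sys
from h import *
B=np.array([.571,.0337]);TH=-.095
def b2w(x,y): c,s=np.cos(TH),np.sin(TH); return B+[c*x-s*y,s*x+c*y]
def cur():
    o=r.get_obs(); m=R.from_rotvec(o["orientation"]).as_matrix()
    return np.array(o["tcp_pos"]),m,o
def plan(p,m,P,yaw):
    t=R.from_euler("z",yaw).as_matrix()@np.diag([1,-1,-1.])
    s=m.T@(np.array(P)-p)/.25; w=R.from_matrix(m.T@t).as_rotvec()/(np.pi/2)
    print("row",np.round(s,3),np.round(w,3)); return np.array(P),t
if __name__=="__main__":
    p,m,o=cur(); print(o["clock"],np.round(p,4),np.round(o["joints"],2),o["grip_width"])
    for a in sys.argv[1:]:
        v=[float(x) for x in a.split(",")]; p,m=plan(p,m,v[:3],v[3])
E
python3 plan.py .38,-.49,.25,.7 .55,-.3,.25,1.1 .6,-.05,.25,1.6 .58,.19,.25,2.0 .5,.3705,.22,2.19 .5,.3705,.056,2.19
```

```text
1.7 [ 0.1916 -0.6473  0.2313] [ 1.17  0.48  0.02  1.56 -0.01  1.11 -0.08] 0.08542723620499838
row [ 0.901 -0.389 -0.075] [ 0.    -0.    -0.262]
row [ 1.01  -0.143  0.   ] [ 0.     0.    -0.255]
row [ 0.982 -0.275  0.   ] [ 0.     0.    -0.318]
row [ 0.962 -0.052  0.   ] [ 0.     0.    -0.255]
row [0.79  0.009 0.12 ] [ 0.     0.    -0.121]
row [0.    0.    0.656] [0. 0. 0.]
```

Request:
apply_moves --pt "0.9 -0.39 -0.075 0 0 -0.262" --pt "0.9 -0.39 -0.075 0 0 -0.262" --pt "0.9 -0.39 -0.075 0 0 -0.262" --pt "0.9 -0.39 -0.075 0 0 -0.262" --pt "0.9 -0.39 -0.075 0 0 -0.262" --claw 1

```text
clock: 2.33
tcp_pos: [0.3855, -0.4853, 0.2508]
orientation: [-2.946, -1.091, -0.006]
contact_force: [-0.3, -0.8, 0.6]
grip_width: 0.0852
gripper_force: 0.0
```

Request:
apply_moves --pt "1 -0.143 0 0 0 -0.255" --pt "1 -0.143 0 0 0 -0.255" --pt "1 -0.143 0 0 0 -0.255" --pt "1 -0.143 0 0 0 -0.255" --pt "1 -0.143 0 0 0 -0.255"

```text
clock: 2.95
tcp_pos: [0.5515, -0.2961, 0.2502]
orientation: [-2.67, -1.653, -0.005]
contact_force: [-0.3, -0.6, -0.9]
grip_width: 0.0851
gripper_force: 0.0
```

Request:
apply_moves --pt "0.98 -0.275 0 0 0 -0.318" --pt "0.98 -0.275 0 0 0 -0.318" --pt "0.98 -0.275 0 0 0 -0.318" --pt "0.98 -0.275 0 0 0 -0.318" --pt "0.98 -0.275 0 0 0 -0.318"

```text
clock: 3.58
tcp_pos: [0.5983, -0.047, 0.2504]
orientation: [-2.18, -2.26, -0.003]
contact_force: [-0.0, -0.7, 0.4]
grip_width: 0.0853
gripper_force: 0.0
```

Request:
apply_moves --pt "0.96 -0.05 0 0 0 -0.255" --pt "0.96 -0.05 0 0 0 -0.255" --pt "0.96 -0.05 0 0 0 -0.255" --pt "0.96 -0.05 0 0 0 -0.255" --pt "0.96 -0.05 0 0 0 -0.255"

```text
clock: 4.2
tcp_pos: [0.5776, 0.1911, 0.2502]
orientation: [-1.689, -2.648, -0.003]
contact_force: [-0.2, -0.7, -0.8]
grip_width: 0.0857
gripper_force: 0.0
```

```bash
python3 plan.py .5,.3705,.20,2.194 .5,.3705,.056,2.194
```

```text
4.2 [0.5776 0.1911 0.2502] [ 0.06  0.42 -0.63  1.67  0.27  1.14 -0.21] 0.08569081403627814
row [0.781 0.021 0.202] [ 0.001 -0.001 -0.12 ]
row [0.    0.    0.576] [0. 0. 0.]
```

Request:
apply_moves --pt "0.78 0.02 0.2 0 0 -0.12" --pt "0.78 0.02 0.2 0 0 -0.12" --pt "0.78 0.02 0.2 0 0 -0.12" --pt "0.78 0.02 0.2 0 0 -0.12" --pt "0.78 0.02 0.2 0 0 -0.12"

```text
clock: 4.82
tcp_pos: [0.5029, 0.3653, 0.1996]
orientation: [1.442, 2.79, -0.002]
contact_force: [0.2, -0.2, 0.3]
grip_width: 0.0852
gripper_force: 0.0
```

Run:
```python
from plan import *
p,m,o=cur(); print(p,np.round(m,3))
plan(p,m,[.5,.3705,.056],2.194)
f=r.grab_frame("scene"); save(f,"s1.png",(300,60,240,180),3)
```

```text
[0.50288817 0.36528844 0.19955429] [[-0.578  0.816 -0.   ]
 [ 0.816  0.578 -0.002]
 [-0.001 -0.001 -1.   ]]
row [0.024 0.003 0.574] [-0.001  0.001 -0.004]
```

View pics/s1.png

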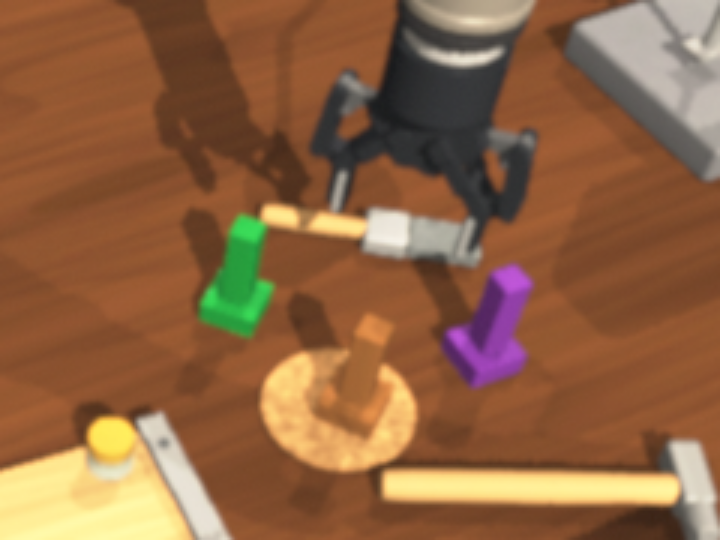

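The open fingers straddle the brown block at about (420,190) in the full image, and the green and purple ones are clear. Descending.

Request:
apply_moves --pt "0 0 0.2 0 0 0" --pt "0 0 0.4 0 0 0" --pt "0 0 0.5 0 0 0" --pt "0 0 0.574 0 0 0" --pt "0 0 0.574 0 0 0"

```text
clock: 5.5
tcp_pos: [0.5028, 0.3648, 0.0558]
orientation: [1.445, 2.79, -0.003]
contact_force: [0.4, -0.9, 0.6]
grip_width: 0.0856
gripper_force: 0.0
```

Request:
apply_moves --pt "0 0 0 0 0 0" --pt "0 0 0 0 0 0" --pt "0 0 0 0 0 0" --pt "0 0 0 0 0 0" --pt "0 0 0 0 0 0" --claw 0 --newtons 60

```text
clock: 6.12
tcp_pos: [0.5024, 0.3673, 0.0573]
orientation: [1.441, 2.791, 0.002]
contact_force: [0.2, -0.7, 5.7]
grip_width: 0.0255
gripper_force: 59.8
```

Request:
apply_moves --pt "0 0 0 0 0 0" --pt "0 0 0 0 0 0" --pt "0 0 0 0 0 0"

```text
clock: 6.5
tcp_pos: [0.5024, 0.3673, 0.0574]
orientation: [1.441, 2.791, 0.002]
contact_force: [-0.1, -0.6, 5.7]
grip_width: 0.0254
gripper_force: 59.8
```

Run:
```python
from fit import *
o=r.get_obs();print(o["tcp_pos"],o["orientation"],o["grip_width"],o["gripper_force"])
fs=[r.grab_frame("scene"),r.grab_frame("top")]
fit(fs,"block",[.5,.37,.62])
save(fs[0],"s2.png",(300,60,240,180),3)
```

```text
[0.50243213 0.36733368 0.05735432] [1.44092171e+00 2.79085318e+00 1.86789885e-03] 0.02536639957564849 59.78188633918762
block no mask
block fit [0.5007 0.3684 0.6222 0.1249]
```

View pics/s2.png

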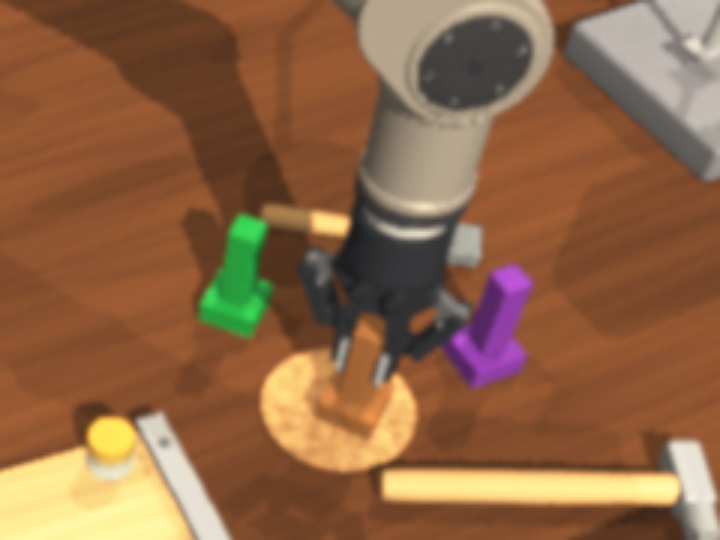

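Run:
```python
from plan import *
p,m,o=cur()
p[2]=.056
for xb,yb,z,y in((None,None,.18,2.187),(-.03,.17,.18,1.85),(-.095,.004,.18,1.476),(-.095,.004,.066,1.476),(-.06,.004,.066,1.476),(.043-.025-.04,.004,.066,1.476)):
    q=p[:2] if xb is None else b2w(xb,yb); print(np.round(q,4)); p,m=plan(p,m,[*q,z],y)
```

```text
[0.5024 0.3673]
row [-0.     0.001 -0.496] [0.001 0.    0.001]
[0.5573 0.2058]
row [-0.654 -0.194  0.   ] [0.    0.    0.215]
[0.4768 0.0467]
row [-0.523 -0.485  0.   ] [0.    0.    0.238]
[0.4768 0.0467]
row [0.    0.    0.456] [0. 0. 0.]
[0.5116 0.0434]
row [-0.    0.14  0.  ] [0. 0. 0.]
[0.5495 0.0398]
row [-0.     0.152  0.   ] [0. 0. 0.]
```

Request:
apply_moves --pt "0 0 -0.1 0 0 0" --pt "0 0 -0.25 0 0 0" --pt "0 0 -0.4 0 0 0" --pt "0 0 -0.496 0 0 0"

```text
clock: 7.2
tcp_pos: [0.5019, 0.367, 0.1819]
orientation: [1.441, 2.791, 0.001]
contact_force: [0.3, -0.7, -2.2]
grip_width: 0.0255
gripper_force: 59.3
```

Request:
apply_moves --pt "-0.13 -0.04 0 0 0 0.04" --pt "-0.3 -0.09 0 0 0 0.1" --pt "-0.47 -0.14 0 0 0 0.16" --pt "-0.6 -0.18 0 0 0 0.2" --pt "-0.654 -0.194 0 0 0 0.215"

```text
clock: 7.82
tcp_pos: [0.5574, 0.2028, 0.1799]
orientation: [1.895, 2.506, -0.003]
contact_force: [0.3, 0.2, -1.8]
grip_width: 0.0255
gripper_force: 59.3
```

Request:
apply_moves --pt "-0.13 -0.12 0 0 0 0.06" --pt "-0.28 -0.26 0 0 0 0.13" --pt "-0.42 -0.39 0 0 0 0.19" --pt "-0.5 -0.465 0 0 0 0.23" --pt "-0.523 -0.485 0 0 0 0.238"

```text
clock: 8.45
tcp_pos: [0.4762, 0.0459, 0.1806]
orientation: [2.324, 2.114, -0.0]
contact_force: [0.2, 0.3, -1.4]
grip_width: 0.0255
gripper_force: 59.6
```

Run:
```python
from fit import *
from plan import cur,plan,b2w
p,m,o=cur(); print(o["clock"],np.round(p,4),np.round(m[:,0],3),o["grip_width"],o["contact_force"])
plan(p,m,[*b2w(-.095,.004),.066],1.476)
fs=[r.grab_frame("scene"),r.grab_frame("top")]
fit(fs,"block",[.477,.045,-.095],p[2]-.0524)
fit(fs,"pattern",[.58,.037,.18])
```

```text
8.45 [0.4762 0.0459 0.1806] [ 0.094  0.996 -0.   ] 0.025507469403760086 [ 0.19034299  0.30366067 -1.40562527]
row [0.003 0.002 0.458] [0. 0. 0.]
block single [ 0.475   0.0493 -0.0897  0.4379]
block single [0.4561 0.0664 0.0175 0.8995]
block fit [ 0.4751  0.0503 -0.1177  0.6731]
pattern no mask
pattern fit [0.5786 0.0368 0.1676 0.0242]
```

Request:
apply_moves --pt "0 0 0.15 0 0 0" --pt "0 0 0.3 0 0 0" --pt "0 0 0.4 0 0 0" --pt "0 0 0.458 0 0 0" --pt "0 0 0.458 0 0 0"

```text
clock: 9.38
tcp_pos: [0.477, 0.0471, 0.0656]
orientation: [-2.322, -2.116, -0.0]
contact_force: [-0.1, 0.4, -0.2]
grip_width: 0.0253
gripper_force: 59.5
```

Request:
apply_moves --pt "0 0.04 0 0 0 0" --pt "0 0.08 0 0 0 0" --pt "0 0.12 0 0 0 0" --pt "0 0.15 0 0 0 0" --pt "0 0.18 0 0 0 0"

```text
clock: 10.0
tcp_pos: [0.5218, 0.0421, 0.066]
orientation: [-2.323, -2.115, 0.0]
contact_force: [-1.0, 1.4, -1.3]
grip_width: 0.0257
gripper_force: 59.6
```

Request:
apply_moves --pt "0 0.03 0 0 0 0" --pt "0 0.06 0 0 0 0" --pt "0 0.09 0 0 0 0" --pt "0 0.1 0 0 0 0" --pt "0 0.1 0 0 0 0"

```text
clock: 10.62
tcp_pos: [0.5468, 0.0396, 0.0661]
orientation: [2.323, 2.114, 0.001]
contact_force: [-0.5, -0.3, -1.5]
grip_width: 0.0252
gripper_force: 59.6
```

Run:
```python
from fit import *
from plan import cur,plan,b2w,B,TH
p,m,o=cur(); c,s=np.cos(TH),np.sin(TH); d=p[:2]-B
print("tcp board",d@[c,s],d@[-s,c],p[2],R.from_matrix(m).as_rotvec())
fs=[r.grab_frame("scene"),r.grab_frame("top")]
save(fs[0],"s3.png",(200,180,220,180),3)
for f,n in zip(fs,"st"):
  for k in("edge_corner","edge_far","edge_near","stop_corner"):
    for q in r.landmark_of(f,k)[:1]:
        w=at(f,q["point"],.016 if k[0]=="e" else .012)[:2]-B; print(n,k,round(q["conf"],2),np.round([w@[c,s],w@[-s,c]],4))
fit(fs[:1],"pattern",[.62,.037,0])
```

```text
tcp board -0.024666010891903362 0.003527535701043194 0.06607592659098174 [2.32329498e+00 2.11401822e+00 6.87907248e-04]
s edge_corner 0.63 [0.1119 0.0562]
s edge_far 0.8 [ 0.1015 -0.0804]
s edge_near 0.85 [0.0268 0.0621]
s stop_corner 0.76 [0.113  0.1586]
t edge_near 0.36 [0.0312 0.0583]
t stop_corner 0.79 [0.1159 0.1478]
pattern fit [ 0.62    0.0198 -0.0997  0.0253]
```

View pics/s3.png

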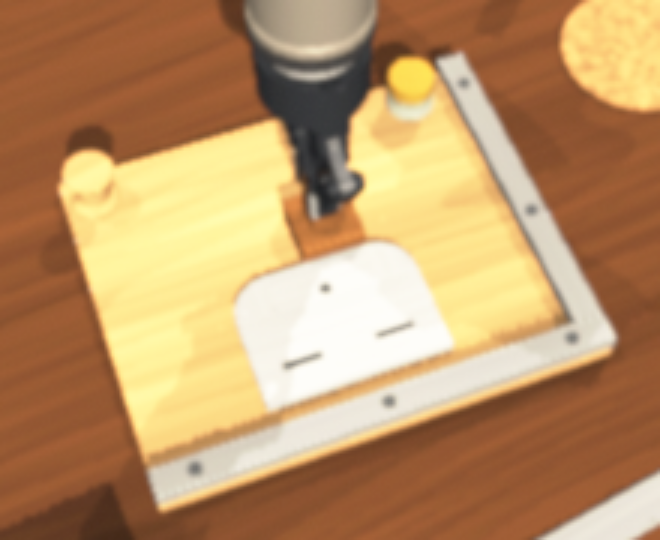

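The pattern has turned square to the board (yaw -0.10), with an 18 mm gap to the far strip. I'll push the rest of the way gently.

Request:
apply_moves --pt "0 0.016 0 0 0 0" --pt "0 0.032 0 0 0 0" --pt "0 0.048 0 0 0 0" --pt "0 0.06 0 0 0 0" --pt "0 0.068 0 0 0 0"

```text
clock: 11.8
tcp_pos: [0.5635, 0.0381, 0.066]
orientation: [-2.323, -2.115, 0.0]
contact_force: [-1.4, 0.5, -1.2]
grip_width: 0.0253
gripper_force: 59.7
```

Request:
apply_moves --pt "0 0.006 0 0 0 0" --pt "0 0.012 0 0 0 0" --pt "0 0.012 0 0 0 0"

```text
clock: 12.18
tcp_pos: [0.5647, 0.0379, 0.0657]
orientation: [-2.322, -2.114, 0.004]
contact_force: [-4.5, 0.1, 0.1]
grip_width: 0.0257
gripper_force: 60.0
```

Request:
apply_moves --pt "0 0.006 0 0 0 0" --pt "0 0.012 0 0 0 0" --pt "0 0.012 0 0 0 0"

```text
clock: 12.55
tcp_pos: [0.5651, 0.0378, 0.0651]
orientation: [-2.319, -2.113, 0.011]
contact_force: [-10.7, 1.3, 4.5]
grip_width: 0.0254
gripper_force: 60.6
```

Run:
```python
from plan import *
p,m,o=cur(); print(o["contact_force"],p)
# pattern yb ~ -.009: -y edge at -.079; foot start yb -.125, xb .071
cmd=p.copy()
for xb,yb,z in((-.025,.0035,.066),(-.025,.0035,.13),(.071,-.125,.13),(.071,-.125,.066)):
    q=b2w(xb,yb); print(np.round(q,4)); p,m=plan(p,m,[*q,z],1.476)
```

```text
[-10.74678053   1.29334628   4.45634132] [0.56511397 0.03784125 0.06513085]
[0.5464 0.0396]
row [-0.    -0.075 -0.003] [-0.005  0.001  0.001]
[0.5464 0.0396]
row [ 0.     0.    -0.256] [0. 0. 0.]
[ 0.6298 -0.0975]
row [-0.514  0.384  0.   ] [0. 0. 0.]
[ 0.6298 -0.0975]
row [0.    0.    0.256] [0. 0. 0.]
```

Request:
apply_moves --pt "0 -0.03 0 0 0 0" --pt "0 -0.085 0 0 0 0" --pt "0 -0.085 -0.1 0 0 0" --pt "0 -0.085 -0.256 0 0 0" --pt "0 -0.085 -0.256 0 0 0"

```text
clock: 13.18
tcp_pos: [0.5503, 0.0401, 0.1331]
orientation: [2.32, 2.112, 0.009]
contact_force: [-0.0, -0.1, -1.4]
grip_width: 0.0252
gripper_force: 60.1
```

Request:
apply_moves --pt "-0.12 0.09 0 0 0 0" --pt "-0.28 0.21 0 0 0 0" --pt "-0.42 0.31 0 0 0 0" --pt "-0.514 0.384 0 0 0 0" --pt "-0.514 0.384 0 0 0 0"

```text
clock: 13.8
tcp_pos: [0.6317, -0.1008, 0.1286]
orientation: [2.328, 2.109, -0.002]
contact_force: [-0.9, 0.3, -1.8]
grip_width: 0.0254
gripper_force: 59.8
```

```bash
cat > chk.py <<'E'
from fit import *
from plan import cur,plan,b2w,B,TH
c,s=np.cos(TH),np.sin(TH)
def tob(w): d=np.array(w)[:2]-B; return np.round([d@[c,s],d@[-s,c]],4)
p,m,o=cur(); print(o["clock"],"tcp",np.round(p,4),"board",tob(p),np.round(m[:,0],3),o["contact_force"])
fs=[r.grab_frame("scene"),r.grab_frame("top")]
g=[float(v) for v in sys.argv[1].split(",")] if (sys:=__import__("sys")) and len(sys.argv)>1 else [.068,0]
w=b2w(*g); q=fit(fs,"pattern",[*w,TH]); print("pattern board",tob(q),q[2]-TH)
E
python3 chk.py .068,-.009
python3 - <<'E'
import sys; sys.path.insert(0,".")
from plan import *
p,m,o=cur(); plan(p,m,[*b2w(.071,-.125),.066],1.476)
E
```

```text
13.8 tcp [ 0.6317 -0.1008  0.1286] board [ 0.0732 -0.1281] [ 0.098  0.995 -0.001] [-0.88788299  0.31100355 -1.78077694]
pattern single [ 0.6324  0.0178 -0.086   0.0794]
pattern single [ 0.6379  0.0185 -0.1037  0.0407]
pattern fit [ 0.6372  0.0179 -0.1012  0.0657]
pattern board [ 0.0674 -0.0094] -0.006199999999999997
row [-0.007 -0.003  0.254] [-0.001 -0.     0.002]
```

Request:
apply_moves --pt "0 0 0.1 0 0 0" --pt "0 0 0.19 0 0 0" --pt "0 0 0.254 0 0 0" --pt "0 0 0.254 0 0 0"

```text
clock: 14.5
tcp_pos: [0.6313, -0.0965, 0.0661]
orientation: [-2.321, -2.116, 0.0]
contact_force: [-0.6, -0.3, -1.7]
grip_width: 0.0258
gripper_force: 59.9
```

Request:
apply_moves --pt "0.04 0 0 0 0 0" --pt "0.08 0 0 0 0 0" --pt "0.12 0 0 0 0 0" --pt "0.16 0 0 0 0 0" --pt "0.2 0 0 0 0 0"

```text
clock: 15.12
tcp_pos: [0.6364, -0.047, 0.0667]
orientation: [2.323, 2.115, -0.0]
contact_force: [-0.5, -0.9, -0.4]
grip_width: 0.0252
gripper_force: 60.0
```

Request:
apply_moves --pt "0.04 0 0 0 0 0" --pt "0.08 0 0 0 0 0" --pt "0.12 0 0 0 0 0" --pt "0.16 0 0 0 0 0" --pt "0.18 0 0 0 0 0"

```text
clock: 15.75
tcp_pos: [0.6405, -0.0016, 0.0665]
orientation: [-2.322, -2.116, -0.0]
contact_force: [-0.7, -1.9, -0.6]
grip_width: 0.0251
gripper_force: 60.0
```

```bash
python3 chk.py .068,.06
```

```text
15.75 tcp [ 0.6405 -0.0016  0.0665] board [ 0.0726 -0.0285] [0.093 0.996 0.   ] [-0.72569963 -1.93805626 -0.55240786]
pattern single [ 0.6403  0.0973 -0.1015  0.109 ]
pattern single [ 0.6459  0.099  -0.0945  0.0394]
pattern fit [ 0.6449  0.0991 -0.1015  0.0846]
pattern board [0.0674 0.0721] -0.006500000000000006
```

Request:
apply_moves --pt "0.01 0 0 0 0 0" --pt "0.02 0 0 0 0 0" --pt "0.03 0 0 0 0 0" --pt "0.035 0 0 0 0 0" --pt "0.035 0 0 0 0 0"

```text
clock: 16.58
tcp_pos: [0.6413, 0.0057, 0.0665]
orientation: [2.323, 2.114, -0.001]
contact_force: [-0.5, -0.8, -1.4]
grip_width: 0.0255
gripper_force: 59.9
```

Request:
apply_moves --pt "0.006 0 0 0 0 0" --pt "0.012 0 0 0 0 0" --pt "0.012 0 0 0 0 0"

```text
clock: 16.95
tcp_pos: [0.6414, 0.0062, 0.0666]
orientation: [2.323, 2.112, -0.005]
contact_force: [-1.3, -7.3, 1.2]
grip_width: 0.0254
gripper_force: 60.4
```

Request:
apply_moves --pt "0.006 0 0 0 0 0" --pt "0.01 0 0 0 0 0" --pt "0.01 0 0 0 0 0"

```text
clock: 17.32
tcp_pos: [0.6417, 0.0071, 0.0667]
orientation: [2.324, 2.109, -0.007]
contact_force: [-2.2, -8.8, 2.2]
grip_width: 0.0254
gripper_force: 60.6
```

Run:
```python
from plan import *
p,m,o=cur(); print(o["contact_force"],p)
for xb,yb,z in((.071,-.037,.066),(.071,-.037,.13),(-.03,.075,.13),(-.03,.075,.066)):
    q=b2w(xb,yb); p,m=plan(p,m,[*q,z],1.476)
```

```text
[-2.19468433 -8.84218755  2.22808473] [0.64165994 0.00711653 0.06674378]
row [-0.069 -0.007  0.003] [-0.     0.003 -0.001]
row [ 0.     0.    -0.256] [0. 0. 0.]
row [ 0.448 -0.404  0.   ] [0. 0. 0.]
row [0.    0.    0.256] [0. 0. 0.]
```

Request:
apply_moves --pt "-0.03 0 0 0 0 0" --pt "-0.085 0 0 0 0 0" --pt "-0.085 0 -0.1 0 0 0" --pt "-0.085 0 -0.256 0 0 0" --pt "-0.085 0 -0.256 0 0 0"

```text
clock: 17.95
tcp_pos: [0.6423, -0.0093, 0.1339]
orientation: [2.321, 2.112, 0.009]
contact_force: [-0.6, 0.1, -1.9]
grip_width: 0.0253
gripper_force: 60.1
```

Request:
apply_moves --pt "0.11 -0.1 0 0 0 0" --pt "0.24 -0.21 0 0 0 0" --pt "0.36 -0.32 0 0 0 0" --pt "0.448 -0.404 0 0 0 0" --pt "0.448 -0.404 0 0 0 0"

```text
clock: 18.58
tcp_pos: [0.5477, 0.1139, 0.1299]
orientation: [-2.317, -2.119, 0.001]
contact_force: [-0.2, -0.7, -0.9]
grip_width: 0.0252
gripper_force: 60.0
```

```bash
python3 chk.py .068,.078; python3 plan.py .5491,.1112,.066,1.476
```

```text
18.575 tcp [0.5477 0.1139 0.1299] board [-0.0308  0.0776] [0.089 0.996 0.001] [-0.21286809 -0.66741497 -0.87035147]
pattern no mask
pattern fit [ 0.6411  0.1043 -0.098   0.0564]
pattern board [0.0631 0.0769] -0.0030000000000000027
18.775 [0.5503 0.11   0.1301] [ 0.06  0.45 -0.47  1.9   0.27  0.85 -0.64] 0.025228583177924993
row [ 0.005 -0.005  0.257] [-0.     0.    -0.001]
```

Request:
apply_moves --pt "0 0 0.1 0 0 0" --pt "0 0 0.19 0 0 0" --pt "0 0 0.257 0 0 0" --pt "0 0 0.257 0 0 0"

```text
clock: 19.27
tcp_pos: [0.55, 0.1103, 0.0654]
orientation: [-2.324, -2.113, 0.002]
contact_force: [-0.2, 0.2, -1.4]
grip_width: 0.0255
gripper_force: 60.1
```

Request:
apply_moves --pt "0 0.03 0 0 0 0" --pt "0 0.06 0 0 0 0" --pt "0 0.08 0 0 0 0" --pt "0 0.09 0 0 0 0" --pt "0 0.096 0 0 0 0"

```text
clock: 19.9
tcp_pos: [0.5716, 0.1092, 0.0658]
orientation: [-2.321, -2.114, 0.006]
contact_force: [-7.1, 1.4, 1.7]
grip_width: 0.0253
gripper_force: 60.6
```

Request:
apply_moves --pt "0 0.006 0 0 0 0" --pt "0 0.012 0 0 0 0" --pt "0 0.012 0 0 0 0"

```text
clock: 20.27
tcp_pos: [0.5719, 0.1092, 0.0651]
orientation: [-2.318, -2.113, 0.012]
contact_force: [-11.2, 1.0, 3.3]
grip_width: 0.0254
gripper_force: 61.0
```

Request:
apply_moves --pt "0 0.006 0 0 0 0" --pt "0 0.012 0 0 0 0" --pt "0 0.012 0 0 0 0"

```text
clock: 20.65
tcp_pos: [0.5723, 0.1091, 0.0646]
orientation: [-2.316, -2.112, 0.018]
contact_force: [-17.0, 1.1, 6.9]
grip_width: 0.0256
gripper_force: 61.6
```

Run:
```python
from plan import *
p,m,o=cur(); c,s=np.cos(TH),np.sin(TH); d=p[:2]-B; print(o["contact_force"],p,d@[c,s],d@[-s,c])
for xb,yb,z in((-.03,.075,.066),(-.03,.075,.13),(.071,-.04,.13),(.071,-.04,.066)):
    q=b2w(xb,yb); p,m=plan(p,m,[*q,z],1.476)
```

```text
[-16.95900638   1.07625801   6.91573213] [0.57230905 0.10914376 0.06457427] -0.005853238338568918 0.07522774772790915
row [-0.001 -0.097 -0.004] [-0.009  0.002  0.002]
row [ 0.     0.    -0.256] [0. 0. 0.]
row [-0.46   0.404  0.   ] [0. 0. 0.]
row [0.    0.    0.256] [0. 0. 0.]
```

Request:
apply_moves --pt "0 -0.03 0 0 0 0" --pt "0 -0.115 0 0 0 0" --pt "0 -0.115 -0.1 0 0 0" --pt "0 -0.115 -0.256 0 0 0" --pt "0 -0.115 -0.256 0 0 0"

```text
clock: 21.28
tcp_pos: [0.554, 0.1119, 0.1336]
orientation: [2.321, 2.112, 0.011]
contact_force: [0.1, -0.1, -1.3]
grip_width: 0.0253
gripper_force: 60.7
```

Request:
apply_moves --pt "-0.11 0.1 0 0 0 0" --pt "-0.24 0.21 0 0 0 0" --pt "-0.36 0.32 0 0 0 0" --pt "-0.46 0.404 0 0 0 0" --pt "-0.46 0.404 0 0 0 0"

```text
clock: 21.9
tcp_pos: [0.6419, -0.017, 0.129]
orientation: [2.328, 2.107, -0.002]
contact_force: [-0.9, -0.1, -2.1]
grip_width: 0.0256
gripper_force: 60.4
```

```bash
python3 chk.py .068,.078
python3 - <<'E'
from plan import *
p,m,o=cur()
for xb,yb,z in((.071,-.04,.066),(.071,-.017,.066)):
    q=b2w(xb,yb); p,m=plan(p,m,[*q,z],1.476)
E
```

```text
21.9 tcp [ 0.6419 -0.017   0.129 ] board [ 0.0754 -0.0437] [ 0.099  0.995 -0.002] [-0.87839661 -0.09280018 -2.09983857]
pattern single [ 0.6408  0.1045 -0.0948  0.0575]
pattern single [ 0.6467  0.1055 -0.0957  0.0282]
pattern fit [ 0.6456  0.1046 -0.1016  0.0621]
pattern board [0.0675 0.0777] -0.006599999999999995
row [-0.006 -0.009  0.255] [-0.    -0.     0.002]
row [0.092 0.    0.   ] [0. 0. 0.]
```

Request:
apply_moves --pt "0 0 0.1 0 0 0" --pt "0 0 0.19 0 0 0" --pt "0 0 0.254 0 0 0" --pt "0 0 0.254 0 0 0"

```text
clock: 22.6
tcp_pos: [0.6401, -0.0122, 0.0659]
orientation: [-2.321, -2.115, 0.002]
contact_force: [0.4, -0.6, -1.6]
grip_width: 0.025
gripper_force: 60.5
```

Request:
apply_moves --pt "0.03 0 0 0 0 0" --pt "0.06 0 0 0 0 0" --pt "0.08 0 0 0 0 0" --pt "0.09 0 0 0 0 0" --pt "0.1 0 0 0 0 0"

```text
clock: 23.22
tcp_pos: [0.6433, 0.0074, 0.0674]
orientation: [2.323, 2.109, -0.007]
contact_force: [-1.1, -11.8, 3.7]
grip_width: 0.0254
gripper_force: 61.1
```

Request:
apply_moves --pt "0.006 0 0 0 0 0" --pt "0.012 0 0 0 0 0" --pt "0.012 0 0 0 0 0"

```text
clock: 23.6
tcp_pos: [0.6437, 0.0099, 0.0675]
orientation: [2.323, 2.108, -0.007]
contact_force: [-1.3, -9.4, 4.2]
grip_width: 0.0259
gripper_force: 61.2
```

Request:
apply_moves --pt "0.006 0 0 0 0 0" --pt "0.012 0 0 0 0 0" --pt "0.012 0 0 0 0 0"

```text
clock: 23.98
tcp_pos: [0.6442, 0.0133, 0.0677]
orientation: [2.323, 2.108, -0.006]
contact_force: [-1.1, -8.8, 3.8]
grip_width: 0.0254
gripper_force: 61.3
```

```bash
python3 chk.py .068,.078
python3 - <<'E'
from plan import *
p,m,o=cur()
for xb,yb,z in((.071,-.04,.066),(.071,-.04,.18)):
    q=b2w(xb,yb); p,m=plan(p,m,[*q,z],1.476)
for q,z,y in(((.58,.19),.18,1.85),((.495,.362),.18,2.187),((.495,.362),.062,2.187)): p,m=plan(p,m,[*q,z],y)
E
```

```text
23.975 tcp [0.6442 0.0133 0.0677] board [ 0.0748 -0.0134] [ 0.097  0.995 -0.006] [-1.07272744 -8.78649712  3.83116491]
pattern single [ 0.6397  0.1056 -0.0984  0.1855]
pattern single [ 0.6474  0.106  -0.1065  0.0567]
pattern fit [ 0.6468  0.1059 -0.1041  0.1278]
pattern board [0.0686 0.0791] -0.009099999999999997
row [-0.107 -0.015  0.007] [ 0.001  0.004 -0.001]
row [ 0.     0.    -0.456] [0. 0. 0.]
row [ 0.786 -0.307  0.   ] [ 0.     0.    -0.238]
row [ 0.755 -0.137  0.   ] [ 0.     0.    -0.215]
row [0.    0.    0.472] [0. 0. 0.]
```

The foot is against the pattern and the block is pivoting slightly in the pads, so the pattern is seated. I'll back off and inspect.

Request:
apply_moves --pt "-0.03 0 0 0 0 0" --pt "-0.12 0 0 0 0 0" --pt "-0.12 0 -0.1 0 0 0" --pt "-0.12 0 -0.28 0 0 0" --pt "-0.12 0 -0.45 0 0 0"

```text
clock: 24.8
tcp_pos: [0.6406, -0.013, 0.1803]
orientation: [-2.324, -2.114, 0.001]
contact_force: [0.1, -0.5, -1.6]
grip_width: 0.0252
gripper_force: 60.5
```

Run:
```python
from plan import *
f=r.grab_frame("scene"); save(f,"s4.png",(200,120,260,200),3)
p,m,o=cur(); print(p,m[:,0])
for q,z,y in(((.60,.19),.18,1.85),((.495,.362),.18,2.187),((.495,.362),.062,2.187)): p,m=plan(p,m,[*q,z],y)
```

```text
[ 0.64390714 -0.01244034  0.18690133] [0.09455382 0.99551913 0.00111095]
row [ 0.789 -0.252  0.026] [ 0.006  0.    -0.238]
row [ 0.777 -0.214  0.   ] [ 0.     0.    -0.215]
row [0.    0.    0.472] [0. 0. 0.]
```

View pics/s4.png

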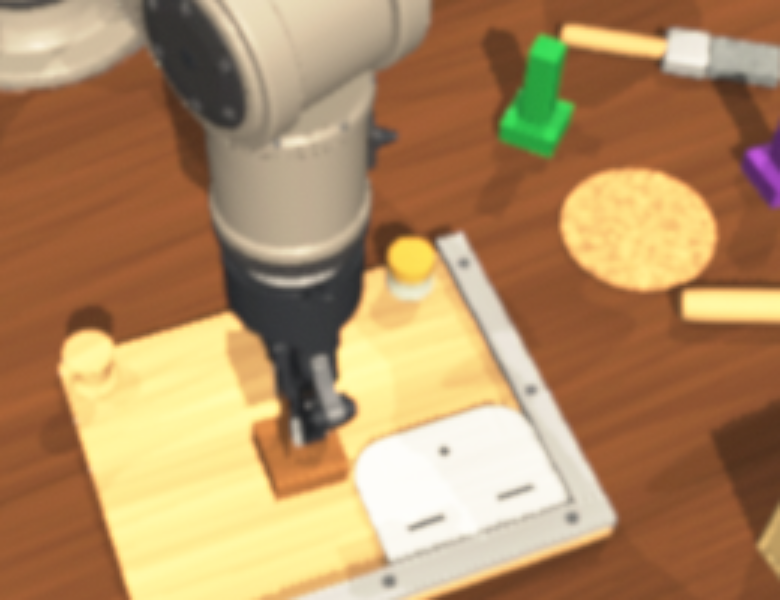

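Pixels in this crop: the pattern sits in the square corner at about (570,505) with no visible gap. The block's foot at (300,455) is slightly tilted in the grip. Carrying it to the mat.

Request:
apply_moves --pt "0.12 -0.04 0 0 0 -0.04" --pt "0.31 -0.1 0 0 0 -0.1" --pt "0.5 -0.16 0 0 0 -0.16" --pt "0.68 -0.22 0 0 0 -0.22" --pt "0.789 -0.252 0 0 0 -0.238"

```text
clock: 25.48
tcp_pos: [0.5946, 0.1939, 0.1787]
orientation: [-1.88, -2.514, -0.0]
contact_force: [-0.3, -0.2, -1.9]
grip_width: 0.0253
gripper_force: 60.6
```

Request:
apply_moves --pt "0.13 -0.035 0 0 0 -0.04" --pt "0.33 -0.09 0 0 0 -0.1" --pt "0.52 -0.145 0 0 0 -0.16" --pt "0.68 -0.19 0 0 0 -0.2" --pt "0.777 -0.214 0 0 0 -0.215"

```text
clock: 26.1
tcp_pos: [0.4891, 0.3643, 0.1791]
orientation: [-1.434, -2.794, 0.0]
contact_force: [0.7, -0.9, -1.8]
grip_width: 0.025
gripper_force: 60.6
```

Request:
apply_moves --pt "0 0 0.15 0 0 0" --pt "0 0 0.3 0 0 0" --pt "0 0 0.3 0 0 0"

```text
clock: 26.48
tcp_pos: [0.4902, 0.3598, 0.1014]
orientation: [-1.441, -2.789, 0.01]
contact_force: [-0.8, 0.9, -0.9]
grip_width: 0.0256
gripper_force: 60.5
```

```bash
python3 chk.py .068,.078;  python3 - <<'E'
from fit import *
o=r.get_obs()
f=r.grab_frame("scene"); save(f,"s5.png",(340,90,160,140),5)
f2=r.grab_frame("top")
print(o["tcp_pos"]);fit([f,f2],"block",[.495,.362,.62],o["tcp_pos"][2]-.0524)
E
```

```text
26.475 tcp [0.4902 0.3598 0.1014] board [-0.1114  0.317 ] [-0.579  0.816 -0.001] [-0.78006617  0.92791398 -0.93267806]
pattern single [ 0.6425  0.1052 -0.1104  0.0714]
pattern single [ 0.6464  0.1057 -0.0942  0.0349]
pattern fit [ 0.6458  0.1053 -0.1111  0.0595]
pattern board [0.0677 0.0784] -0.016100000000000003
[0.49261611 0.36307353 0.10612528]
block no mask
block fit [0.4937 0.3609 0.5598 0.0981]
```

View pics/s5.png

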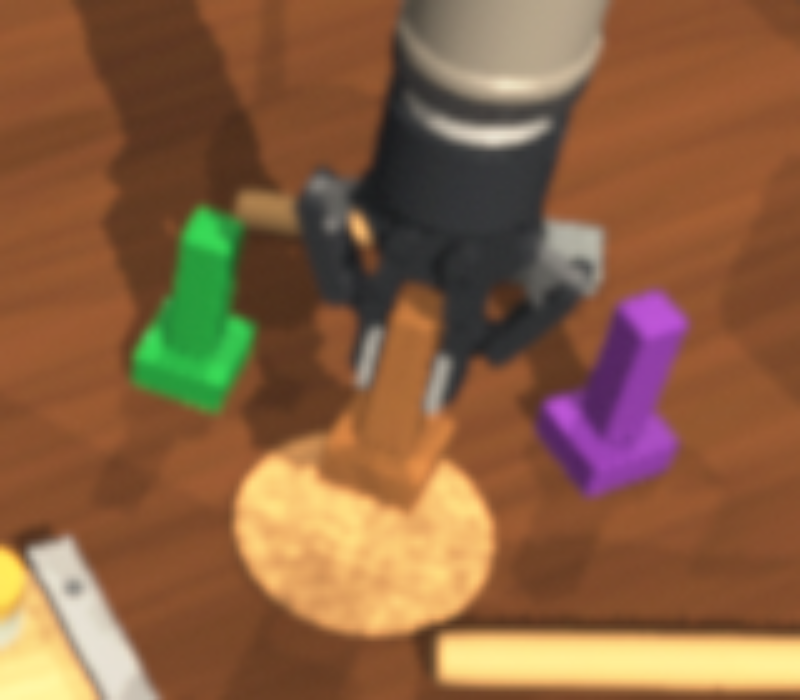

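Request:
apply_moves --pt "0 0 0.06 0 0 0" --pt "0 0 0.11 0 0 0" --pt "0 0 0.15 0 0 0" --pt "0 0 0.18 0 0 0" --pt "0 0 0.19 0 0 0"

```text
clock: 27.5
tcp_pos: [0.4916, 0.3621, 0.0585]
orientation: [1.441, 2.79, -0.003]
contact_force: [-7.4, -11.1, 33.6]
grip_width: 0.0255
gripper_force: 65.1
```

Request:
apply_moves --pt "0 0 0 0 0 0" --pt "0 0 0.004 0 0 0" --pt "0 0 0.01 0 0 0" --pt "0 0 0.01 0 0 0" --newtons 20

```text
clock: 28.0
tcp_pos: [0.4916, 0.3621, 0.0585]
orientation: [1.44, 2.789, -0.003]
contact_force: [-9.9, -12.1, 38.8]
grip_width: 0.0254
gripper_force: 65.9
```

Request:
apply_moves --pt "0 0 -0.01 0 0 0" --pt "0 0 -0.02 0 0 0" --pt "0 0 -0.024 0 0 0" --pt "0 0 -0.024 0 0 0"

```text
clock: 28.5
tcp_pos: [0.4916, 0.3623, 0.0599]
orientation: [-1.441, -2.791, 0.0]
contact_force: [-0.1, -0.4, -1.3]
grip_width: 0.0258
gripper_force: 60.7
```

Run:
```python
from h import *
o=r.get_obs();print(o["tcp_pos"],o["contact_force"],o["moment"])
f=r.grab_frame("scene"); save(f,"s6.png",(340,90,160,140),5)
```

```text
[0.49160982 0.36229606 0.05988486] [-0.11235743 -0.385022   -1.29614949] [-0.00090975 -0.07089889  0.00994019]
```

View pics/s6.png

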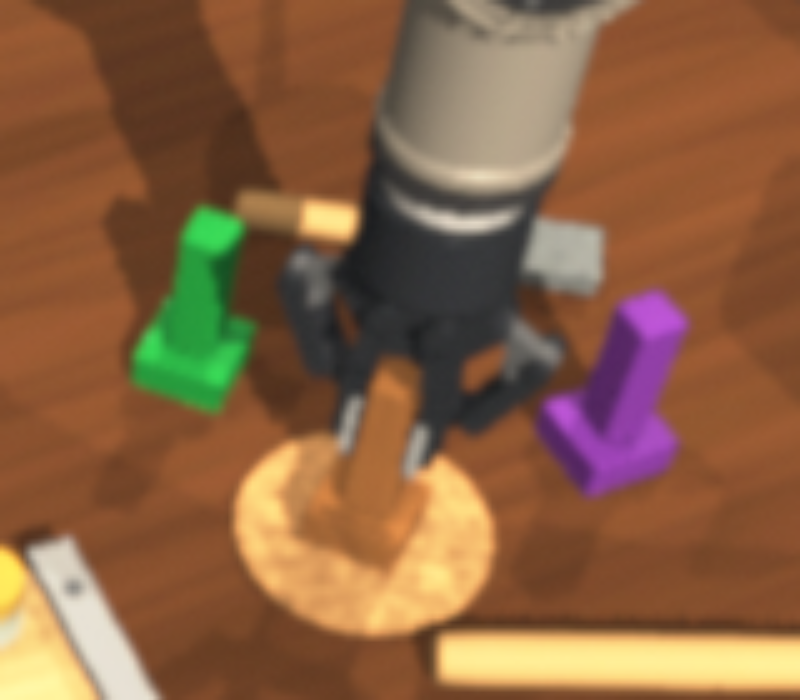

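The foot is well inside the mat, with its centre at about (370,510) in the crop and about 1 mm above the cork. I'll lower it and release. First I check the pattern's seating numerically along both seams.

```bash
cat > seam.py <<'E'
from plan import *
fs=[r.grab_frame("scene"),r.grab_frame("top")]
def prof(f,pts):
    u=proj(f,np.array(pts)).astype(np.float32)
    g=cv2.cvtColor(f["pixels"],cv2.COLOR_RGB2LAB)  # b channel: wood is yellow, metal neutral
    return [cv2.remap(g[...,k],u[None,:,0],u[None,:,1],cv2.INTER_LINEAR)[0] for k in(0,2)]
t=np.arange(-10,9,2)/1e3
for f,n in zip(fs,"st"):
    print(n,"far seam, x offsets mm",(t*1e3).astype(int))
    for yb in(.02,.05,.08,.11,.14):
        L,b=prof(f,[[*b2w(.118+d,yb),.020] for d in t]); print(yb,L,b)
    print(n,"left seam")
    for xb in(.05,.065,.08,.095,.11):
        L,b=prof(f,[[*b2w(xb,.148+d),.020] for d in t]); print(xb,L,b)
    L,b=prof(f,[[*b2w(.118+d,-.08),.012] for d in t]); print("bare far",L,b)
    L,b=prof(f,[[*b2w(-.01,.148+d),.012] for d in t]); print("bare left",L,b)
E
python3 seam.py
```

```text
s far seam, x offsets mm [-10  -8  -6  -4  -2   0   2   4   6   8]
0.02 [232 214 187 186 197 205 205 204 205 206] [135 137 136 136 137 137 137 137 137 137]
0.05 [231 204 183 180 192 201 202 202 202 204] [135 137 136 135 135 137 137 137 137 137]
0.08 [232 213 184 180 191 199 200 199 199 201] [135 136 135 136 137 137 136 137 137 136]
0.11 [234 215 188 179 187 197 199 198 199 200] [134 136 135 136 136 136 136 136 136 136]
0.14 [248 240 228 221 225 225 213 186 161 159] [133 134 135 137 137 137 136 135 133 133]
s left seam
0.05 [240 241 240 238 230 206 191 193 199 202] [134 134 134 134 135 137 136 136 137 137]
0.065 [242 242 241 240 231 207 198 200 203 203] [134 134 134 134 135 137 136 136 137 137]
0.08 [242 242 242 240 228 204 193 198 203 203] [134 134 133 134 136 137 137 137 137 136]
0.095 [241 241 241 240 232 212 204 213 227 230] [134 134 134 134 135 136 137 137 136 135]
0.11 [240 240 240 232 208 195 207 226 233 232] [133 134 134 135 136 137 137 137 135 135]
bare far [188 191 198 205 206 207 207 208 209 210] [167 158 146 139 136 136 136 136 137 137]
bare left [218 212 208 203 194 172 1
[... 515 characters left out ...]
217 235 213] [134 134 136 140 140 137 134 140 140 137]
t left seam
0.05 [240 238 232 238 232 209 210 201 193 193] [136 136 136 136 136 139 139 138 137 137]
0.065 [239 238 239 242 243 218 169 193 197 196] [136 136 135 134 135 136 139 138 139 139]
0.08 [244 243 244 246 249 190 176 201 198 198] [136 135 135 135 135 137 138 138 138 139]
0.095 [240 241 241 242 233 205 210 204 196 195] [135 135 135 135 137 140 138 138 139 138]
0.11 [249 243 231 246 248 224 187 222 225 223] [133 134 137 135 134 136 139 139 139 139]
bare far [183 188 185 165 161 143 107  84 132 204] [171 172 171 169 170 161 143 135 134 138]
bare left [184 185 184 182 183 183 183 183 183 185] [147 146 145 145 146 146 146 146 146 146]
```

Neither seam shows any wood. For certainty I'll do one more light far-edge press, since there is time, and then set the block down.

Run:
```python
from plan import *
p,m,o=cur(); print(o["clock"],p)
for q,z,y in((p[:2],.18,2.187),((.57,.23),.18,1.8),(b2w(-.035,.075),.18,1.476),(b2w(-.035,.075),.066,1.476)): p,m=plan(p,m,[*q,z],y)
```

```text
28.65 [0.49148053 0.36230023 0.05991534]
row [ 0.   -0.   -0.48] [-0.    -0.     0.001]
row [-0.613 -0.05   0.   ] [0.    0.    0.246]
row [-0.437 -0.212  0.   ] [0.    0.    0.206]
row [0.    0.    0.456] [0. 0. 0.]
```

Request:
apply_moves --pt "0 0 -0.1 0 0 0" --pt "0 0 -0.25 0 0 0" --pt "0 0 -0.4 0 0 0" --pt "0 0 -0.48 0 0 0"

```text
clock: 29.15
tcp_pos: [0.4921, 0.363, 0.1822]
orientation: [1.441, 2.791, 0.003]
contact_force: [0.3, 0.3, -2.0]
grip_width: 0.0252
gripper_force: 60.6
```

Request:
apply_moves --pt "-0.12 -0.01 0 0 0 0.05" --pt "-0.28 -0.023 0 0 0 0.11" --pt "-0.44 -0.036 0 0 0 0.18" --pt "-0.56 -0.045 0 0 0 0.23" --pt "-0.613 -0.05 0 0 0 0.246"

```text
clock: 29.78
tcp_pos: [0.5711, 0.2274, 0.1793]
orientation: [1.956, 2.458, -0.003]
contact_force: [-0.1, 0.0, -2.1]
grip_width: 0.0253
gripper_force: 60.7
```

Request:
apply_moves --pt "-0.1 -0.05 0 0 0 0.05" --pt "-0.22 -0.11 0 0 0 0.1" --pt "-0.34 -0.165 0 0 0 0.15" --pt "-0.42 -0.2 0 0 0 0.19" --pt "-0.437 -0.212 0 0 0 0.206"

```text
clock: 30.4
tcp_pos: [0.5435, 0.1109, 0.1802]
orientation: [2.324, 2.114, -0.0]
contact_force: [-0.2, 0.3, -2.0]
grip_width: 0.0255
gripper_force: 60.7
```

```bash
python3 chk.py .068,.078;  python3 - <<'E'
from plan import *
p,m,o=cur(); plan(p,m,[*b2w(-.035,.075),.066],1.476); plan(p,m,[*b2w(-.007,.075),.066],1.476)
E
```

```text
30.4 tcp [0.5435 0.1109 0.1802] board [-0.0347  0.0742] [ 0.094  0.996 -0.   ] [-0.17811405  0.28587902 -1.98691163]
pattern no mask
pattern no mask
row [-0.007 -0.001  0.458] [ 0.    -0.001  0.003]
row [-0.008  0.111  0.458] [ 0.    -0.001  0.003]Traceback (most recent call last):
  File "chk.py", line 8, in <module>
    w=b2w(*g); q=fit(fs,"pattern",[*w,TH]); print("pattern board",tob(q),q[2]-TH)
                 ~~~^^^^^^^^^^^^^^^^^^^^^^
  File "fit.py", line 45, in fit
    p=solve(ms,guess); print(n,"fit",p); return p
  File "fit.py", line 41, in solve
    for st in(1.,.3): v=minimize(cost,v,method="Nelder-Mead",options=dict(initial_simplex=np.vstack([v]+[v+st*e for e in np.eye(3)]),xatol=.003,fatol=1e-4,maxiter=120)).x
                        ~~~~~~~~^^^^^^^^^^^^^^^^^^^^^^^^^^^^^^^^^^^^^^^^^^^^^^^^^^^^^^^^^^^^^^^^^^^^^^^^^^^^^^^^^^^^^^^^^^^^^^^^^^^^^^^^^^^^^^^^^^^^^^^^^^^^^^^^^^^^^^^^
    res = _minimize_neldermead(fun, x0, args, callback, bounds=bounds,
                               **options)
    fsim[k] = func(sim[k])
              ~~~~^^^^^^^^
    fx = function(np.copy(x), *(wrapper_args + args))
  File "fit.py", line 39, in cost
    return k/len(ms)
           ~^~~~~~~~
ZeroDivisionError: division by zero
```

Request:
apply_moves --pt "0 0 0.15 0 0 0" --pt "0 0 0.3 0 0 0" --pt "0 0 0.4 0 0 0" --pt "0 0 0.452 0 0 0" --pt "0 0 0.452 0 0 0"

```text
clock: 31.22
tcp_pos: [0.5438, 0.1126, 0.0671]
orientation: [-2.32, -2.118, -0.0]
contact_force: [-0.6, 0.1, -0.9]
grip_width: 0.0255
gripper_force: 60.8
```

Request:
apply_moves --pt "0 0.03 0 0 0 0" --pt "0 0.06 0 0 0 0" --pt "0 0.085 0 0 0 0" --pt "0 0.1 0 0 0 0" --pt "0 0.105 0 0 0 0"

```text
clock: 31.85
tcp_pos: [0.57, 0.1092, 0.0673]
orientation: [2.322, 2.116, 0.0]
contact_force: [-0.3, 0.3, -1.5]
grip_width: 0.0252
gripper_force: 60.8
```

Request:
apply_moves --pt "0 0.006 0 0 0 0" --pt "0 0.012 0 0 0 0" --pt "0 0.012 0 0 0 0"

```text
clock: 32.22
tcp_pos: [0.5716, 0.109, 0.067]
orientation: [-2.32, -2.116, 0.003]
contact_force: [-4.0, 0.1, -1.1]
grip_width: 0.0255
gripper_force: 61.0
```

Request:
apply_moves --pt "0 0.006 0 0 0 0" --pt "0 0.014 0 0 0 0" --pt "0 0.014 0 0 0 0"

```text
clock: 32.6
tcp_pos: [0.5721, 0.109, 0.0662]
orientation: [-2.318, -2.114, 0.011]
contact_force: [-10.9, 1.8, 1.4]
grip_width: 0.0256
gripper_force: 61.4
```

Request:
apply_moves --pt "0 -0.03 0 0 0 0" --pt "0 -0.12 0 0 0 0" --pt "0 -0.12 -0.1 0 0 0" --pt "0 -0.12 -0.28 0 0 0" --pt "0 -0.12 -0.45 0 0 0"

```text
clock: 33.22
tcp_pos: [0.5472, 0.1114, 0.1816]
orientation: [2.321, 2.116, 0.003]
contact_force: [-0.2, 0.1, -1.6]
grip_width: 0.0253
gripper_force: 60.7
```

Run:
```python
from plan import *
r.grab_frame("top")
p,m,o=cur(); print(o["clock"],p)
for q,z,y in(((.57,.23),.18,1.8),((.491,.3615),.18,2.187),((.491,.3615),.0605,2.187)): p,m=plan(p,m,[*q,z],y)
```

```text
33.275 [0.55021855 0.11261581 0.18741576]
row [0.475 0.035 0.031] [ 0.007 -0.001 -0.205]
row [ 0.584 -0.188  0.   ] [ 0.     0.    -0.246]
row [0.    0.    0.478] [0. 0. 0.]
```

Request:
apply_moves --pt "0.1 0.01 0 0 0 -0.05" --pt "0.22 0.02 0 0 0 -0.1" --pt "0.34 0.03 0 0 0 -0.15" --pt "0.44 0.035 0 0 0 -0.19" --pt "0.475 0.035 0 0 0 -0.205"

```text
clock: 33.9
tcp_pos: [0.5655, 0.232, 0.1793]
orientation: [-1.945, -2.465, -0.0]
contact_force: [0.2, -0.1, -1.8]
grip_width: 0.0252
gripper_force: 60.8
```

Request:
apply_moves --pt "0.11 -0.035 0 0 0 -0.05" --pt "0.27 -0.09 0 0 0 -0.11" --pt "0.42 -0.135 0 0 0 -0.18" --pt "0.53 -0.17 0 0 0 -0.23" --pt "0.584 -0.188 0 0 0 -0.246"

```text
clock: 34.52
tcp_pos: [0.4856, 0.3619, 0.1799]
orientation: [-1.438, -2.793, -0.0]
contact_force: [0.3, -0.7, -1.2]
grip_width: 0.0251
gripper_force: 60.8
```

Request:
apply_moves --pt "0 0 0.1 0 0 0" --pt "0 0 0.2 0 0 0" --pt "0 0 0.3 0 0 0" --pt "0 0 0.3 0 0 0" --pt "0 0 0.3 0 0 0"

```text
clock: 35.15
tcp_pos: [0.4878, 0.3603, 0.1056]
orientation: [1.444, 2.789, 0.001]
contact_force: [-0.2, -0.5, -1.7]
grip_width: 0.0253
gripper_force: 60.7
```

```bash
python3 chk.py .068,.078;  python3 - <<'E'
from fit import *
from plan import cur,plan
f=r.grab_frame("scene"); p,m,o=cur(); print(p); fit([f],"block",[.493,.362,.62],p[2]-.0535)
plan(p,m,[.491,.3625,.0595],2.187)
E
```

```text
35.15 tcp [0.4878 0.3603 0.1056] board [-0.1138  0.3173] [-0.577  0.817 -0.   ] [-0.22461934 -0.4797308  -1.66027693]
pattern no mask
pattern fit [ 0.6399  0.1046 -0.0938  0.0753]
pattern board [0.0619 0.0771] 0.0012000000000000066
[0.48751012 0.36058732 0.10569282]
block fit [0.4857 0.3606 0.6523 0.133 ]
row [-0.002  0.016  0.185] [ 0.001  0.    -0.   ]
```

Request:
apply_moves --pt "0 0.016 0.06 0 0 0" --pt "0 0.016 0.11 0 0 0" --pt "0 0.016 0.15 0 0 0" --pt "0 0.016 0.18 0 0 0" --pt "0 0.016 0.184 0 0 0"

```text
clock: 36.08
tcp_pos: [0.4903, 0.3626, 0.0586]
orientation: [1.443, 2.79, -0.001]
contact_force: [-1.9, -2.6, 4.6]
grip_width: 0.0252
gripper_force: 61.3
```

Request:
apply_moves --pt "0 0 0.002 0 0 0" --pt "0 0 0.005 0 0 0" --pt "0 0 0.005 0 0 0"

```text
clock: 36.45
tcp_pos: [0.4903, 0.3626, 0.0585]
orientation: [1.443, 2.79, -0.0]
contact_force: [-2.5, -3.3, 9.2]
grip_width: 0.0252
gripper_force: 62.3
```

Contact with the mat. Releasing and retreating straight up.

Request:
apply_moves --pt "0 0 0 0 0 0" --pt "0 0 0 0 0 0" --pt "0 0 0 0 0 0" --pt "0 0 0 0 0 0" --pt "0 0 0 0 0 0" --claw 1

```text
clock: 37.08
tcp_pos: [0.4903, 0.3627, 0.0575]
orientation: [-1.443, -2.79, -0.0]
contact_force: [-0.3, 0.1, 0.0]
grip_width: 0.0853
gripper_force: 0.0
```

Request:
apply_moves --pt "0 0 -0.1 0 0 0" --pt "0 0 -0.25 0 0 0" --pt "0 0 -0.45 0 0 0" --pt "0 0 -0.65 0 0 0" --pt "0 0 -0.75 0 0 0"

```text
clock: 37.7
tcp_pos: [0.4909, 0.3636, 0.2483]
orientation: [1.442, 2.789, 0.006]
contact_force: [-0.0, -0.2, 0.4]
grip_width: 0.0854
gripper_force: 0.0
```

Request:
apply_moves --pt "0.3 0 0 0 0 0" --pt "0.6 0 0 0 0 0" --pt "0.6 0 0 0 0 0" --pt "0.6 0 0 0 0 0"

```text
clock: 38.2
tcp_pos: [0.4011, 0.4872, 0.2452]
orientation: [-1.436, -2.793, -0.001]
contact_force: [-0.8, 0.3, 0.4]
grip_width: 0.0855
gripper_force: 0.0
```

```bash
python3 chk.py .068,.078
python3 - <<'E'
from fit import *
fs=[r.grab_frame("scene"),r.grab_frame("top")]
fit(fs,"block",[.49,.362,.62])
for f in fs:
  for k,z in(("spool",.012),("rivets",.012),("edge_corner",.016),("edge_far",.016),("edge_near",.016),("stop_corner",.012)):
    for d in r.landmark_of(f,k)[:1]: print(k,round(d["conf"],2),np.round(at(f,d["point"],z),4))
E
```

```text
38.2 tcp [0.4011 0.4872 0.2452] board [-0.2122  0.4353] [-0.582  0.813  0.001] [-0.75522785  0.31713118  0.35518005]
pattern single [ 0.6414  0.1047 -0.0841  0.0653]
pattern single [ 0.647   0.1059 -0.091   0.0612]
pattern fit [ 0.6458  0.1047 -0.0963  0.0735]
pattern board [0.0677 0.0778] -0.0012999999999999956
block single [0.4908 0.3605 0.6775 0.1006]
block single [0.5005 0.3634 0.5723 0.511 ]
block fit [0.493  0.3587 0.6616 0.3123]
rivets 0.5 [0.4582 0.158  0.012 ]
edge_corner 0.88 [0.7061 0.1675 0.016 ]
edge_far 0.64 [0.6921 0.0348 0.016 ]
edge_near 0.7 [0.6292 0.1787 0.016 ]
stop_corner 0.82 [0.706  0.1704 0.012 ]
spool 0.47 [ 0.4453 -0.106   0.012 ]
rivets 0.75 [0.4624 0.153  0.012 ]
edge_corner 0.64 [0.7115 0.1663 0.016 ]
edge_far 0.77 [0.6821 0.0349 0.016 ]
edge_near 0.89 [0.6251 0.1722 0.016 ]
stop_corner 0.77 [0.701  0.1737 0.012 ]
```

```bash
python3 -c "
from bench import r
print(r.hand_in())"
```

```text
the job is handed in; nothing more can be done
None
```

I pushed the pattern flush into the square corner, set the block upright on its cork mat and let go, and handed the job in at about 38 s; the last fit put the pattern within about 0.5 mm and 0.002 rad of target (camera calibration is good to about 2 mm), and the spool and rivet jar still measure in place.

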